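# Stand a fallen measuring cylinder back up on its foot

## Task

The glass measuring cylinder has toppled and lies with its mouth end across a jar. Put the dropper bottle that stands right behind its foot well clear of it, standing, then tip the cylinder up by its mouth end, the foot pivoting on the table, until it stands by itself where its foot lay. It is thin glass: do not grip or squeeze it, do not lift its foot off the table and do not let it bang down; leave everything else where it is.

Things in the scene. Friction and masses are not known exactly. Their poses are not given: they have to be found in the camera images.
- cylinder: Clear glass measuring cylinder, 243 mm tall, about 0.15 kg: tube 31.5 mm across (touch it from outside only) on a blue six-sided foot, 63 mm over corners, 55 mm over flats. Origin: centre of the foot's underside; own z runs up the tube to the mouth. It starts lying on a flat of the foot, mouth to the robot's left (within 25 degrees). Standing, it tips over beyond 14 degrees.
- cyl_foot (a point): Centre of the underside of the cylinder's foot; lies about 27 mm above the table at the start. The foot is widest 3 mm from its underside (there it pivots) and tapers to the tube at 20 mm.
- cyl_mouth (a point): Centre of the cylinder's mouth, 243 mm from cyl_foot along the tube. At the start the tube rises about 0.19 rad towards it, because it rests on the closed jar; the mouth overhangs the jar by some 50 mm, its lower rim 50 mm above the table.
- dropper_bottle: Dropper bottle of amber glass, body 32 mm across up to 62 mm height, collar 24 mm across to 77 mm, black rubber teat to 102 mm; 0.08 kg. Stands close behind the underside of the cylinder's foot, just where the foot will come down. Origin: centre of its underside.
- prop_jar: Closed round jar with a black lid, 65 mm across, 34 mm high, on which the cylinder's tube lies. Origin: centre of its underside.
- dye_bottle: Small dark bottle with a ribbed white cap, 29 mm across, 72 mm high, standing beside the tube on the far side. Origin: centre of its underside.
- lotion_pot: Round lidded pot, 65 mm across, 29 mm high. Origin: centre of its underside.
- flask: Conical glass flask, 64 mm across, 106 mm high. Origin: centre of its underside.
- scoop: Small white measuring scoop, 88 mm by 42 mm, 19 mm high. Origin: centre of its underside.
- white_jar: White lidded jar, 51 mm across, 27 mm high. Origin: centre of its underside.

How it is judged (in metres and radians):
On the way, in this order (a step that is already met when the one before it is completed fails the run):
1. the dropper bottle stands clear of the foot while the cylinder still lies (horizontal distance between dropper_bottle and cyl_foot above 0.06 m and height (world z) of dropper_bottle below 0.006 m and angle between dropper_bottle's own z axis and vertical below 0.1 rad and contact force between the fingers and dropper_bottle below 0.1 N and angle between cylinder's own z axis and vertical above 1.2 rad), for 0.2 s.
2. the cylinder stands on its foot (angle between cylinder's own z axis and vertical below 0.05 rad and height (world z) of cyl_foot below 0.006 m), for 0.2 s.
At the end, for the whole second after the job is handed in: The cylinder stands still and upright (0.05 rad) on its foot, within 90 mm of where the foot lay; the dropper bottle stands still and upright (0.1 rad) on the table, over 60 mm (centres) from that foot; the other things are within 40 mm of their start (all of step 2 and distance of cyl_foot from where it was at the start of the episode below 0.09 m and linear speed of each of cylinder, dropper_bottle below 0.02 m/s and angle between dropper_bottle's own z axis and vertical below 0.1 rad and height (world z) of dropper_bottle below 0.006 m and horizontal distance between dropper_bottle and cyl_foot above 0.06 m and distance of each of prop_jar, dye_bottle, lotion_pot, flask, scoop, white_jar from where it was at the start of the episode below 0.04 m); the robot touches nothing.
It fails at once if the cylinder's foot is lifted off the table (its centre above 50 mm) (height (world z) of cyl_foot above 0.05 m).
It fails at once if the fingers squeeze or press the cylinder with over 15 N (contact force between the fingers and cylinder above 15 N).
It fails at once if the cylinder swings at over 4 rad/s (dropped or banged down) (angular speed of cylinder above 4 rad/s).
It fails at once if the dropper bottle is knocked over (angle between dropper_bottle's own z axis and vertical above 0.7 rad).
It fails at once if another thing is pushed away by over 40 mm (distance of any of prop_jar, dye_bottle, lotion_pot, flask, scoop, white_jar from where it was at the start of the episode above 0.04 m).
It also fails if it takes over 64 s, if anything falls off the work surface, if the arm or the gripper's body presses on something with over 40 N, if the wrist force passes 120 N, or if a joint passes its speed limit or range.

## Robot

A 6-joint arm with a two-finger parallel gripper is mounted at the origin on a cart in front of the work surface, level with it; the furniture and walls round the work are solid. World frame = base frame: x ahead of the robot, y to its left, z up, the work surface at z = 0. Lengths are in mm, angles in rad, forces in N, time in s.
With the tool pointing down it reaches from about 350 to 875 mm from the base axis. Payload 4.2 kg.
Tool frame: the origin (TCP) lies midway between the tips of the shut fingers; the grasp point (between the pads) lies 19 mm behind it; z points along the fingers, y is the line along which they close (so a half turn about z gives the same grasp; the last joint's range is limited). The gripper opens to 87 mm and grips with 3 to 60 N. Pads are 19 mm wide; open, the fingers measure 117 mm over their backs; the gripper's body (75 mm by 190 mm) begins 51 mm behind the grasp point.
Start: joints at [1.544, 0.385, 0.008, 0, -1.194, -0.259], TCP at [176.171, 599.636, 222.55] pointing down, gripper open.
Joint ranges: [-3.14, 3.14], [-1.21, 2.06], [-1.07, 1.41], [-3.16, 2.05], [-2.99, -0.16], [-3.1, 3.1]. Speed limits (rad/s): [2.79, 2.79, 3.14, 3.14, 3.14, 3.14].

## Interface

Orientations are given as a unit quaternion [x, y, z, w].
In Python, from bench import arm gives the robot as it stands.
- The arm moves only by the tool play_rows, never from a script. Its argument "moves" is a list of rows, each an object with "offset": the shift along the world's x, y, z in mm, a list of three; "twist": the turn, a rotation vector about the world's x, y, z in degrees, a list of three. A call has 1 to 20 rows; each row is the pose to reach, as a shift and turn from the pose commanded when the call began; what a row does not reach only later rows make up. A row lasts 1/8 s, in which the tool goes at most 62.5 mm and 10.7 degrees, less where a joint would pass 70% of its speed; a pose out of reach is approached as far as the arm can. A call with a gripper value outside its range is refused whole. "fingers" is the closure, from -1 (fully open) to 1 (shut), set as the call begins (left out, the last holds). The fingers move at their own pace and stop on an object; the grip force is fixed at half the most. Time passes only in rows, so rows that repeat a pose let the fingers close. It gives the time, the measured TCP pose, the force, the opening and the grip force at its end, in the units of the state.
- arm.get_obs(): the state, without advancing time (a new reading comes with each control period).
- arm.grab_frame(name): name is "scene" or "top" or "wrist"; returns a dict with "frame" (420x560x3 uint8, red, green, blue), "camera_matrix" (3x3 intrinsics, pixels), "extrinsics" (4x4, takes a point from camera to world coordinates). Camera axes: x right, y down, z forward; pixel columns grow to the right and rows downward; lengths in mm; the calibration is good to about 2 mm. The wrist camera is an equidistant fisheye: a pixel r from the principal point sees the ray r / f radians off the axis. A picture is of the moment at which its call begins. There is no depth.
- arm.finish_job(): hands the job in; it is judged then, once.
The state is a dict: "time": time; "joint_pos": joint angles; "qvel": joint speeds; "tau": joint torques, N m; "tcp_pos": TCP position; "orientation": TCP orientation; "contact_force": force on the tool from outside, world axes, zero at the start; "ft_torque": the same for the moment, N m; "width": finger opening in mm; "gripper_force": force on a finger pad.
Only numpy, scipy, OpenCV 4.12 (cv2) and the standard library are available. Lean on these libraries where they do the work, as an engineer would, in place of code of your own. Each camera call takes 0.05 s, during which the arm holds its last target. There are 200 camera calls.

## Working session

There is one attempt and no reset: what is moved stays moved. The work goes in short steps, Python scripts to look and compute and a tool call to move; the robot and the scene stay as the last step left them, time stands still between calls to the robot, and variables do not carry over. Pictures are saved under pics/ and viewed, at most 10 in all, crops included, and the job is handed in when it is done.

Besides the shell and the picture viewer there is one more tool, called after "Emit:" as name(argument=value, ...) on one line, values as JSON. play_rows: Moves the arm, as the interface text tells. Its arguments: {"type":"object","properties":{"moves":{"type":"array"},"fingers":{"type":"number"}},"required":["moves"]}

```bash
mkdir -p pics
cat > h.py <<'E'
import numpy as np,cv2
from bench import arm
def grab(n,f):
    d=arm.grab_frame(n); cv2.imwrite(f'pics/{f}.png',d['frame'][:,:,::-1]); np.savez(f'{f}.npz',K=d['camera_matrix'],E=d['extrinsics']); return d
def w(f,u,v,z):
    d=np.load(f'{f}.npz');K,E=d['K'],d['E']
    r=E[:3,:3]@np.linalg.solve(K,[u,v,1]);o=E[:3,3];return np.round(o+r*(z-o[2])/r[2],1)
def px(f,P):
    d=np.load(f'{f}.npz');K,E=d['K'],d['E']
    c=K@(E[:3,:3].T@(np.array(P,float)-E[:3,3]));return np.round(c[:2]/c[2],1)
E
python3 - <<'E'
from h import *
for n in('scene','top'):
    d=grab(n,n+'0');print(d['extrinsics'].round(2).tolist(),d['camera_matrix'].round(1).tolist())
print(arm.get_obs())
E
```

```text
[[0.87, -0.2, 0.45, -3.07], [-0.49, -0.36, 0.79, -980.86], [0.01, -0.91, -0.41, 533.17], [0.0, 0.0, 0.0, 1.0]] [[442.1, 0.0, 277.3], [0.0, 442.1, 214.8], [0.0, 0.0, 1.0]]
[[0.02, -0.99, 0.1, 382.75], [-1.0, -0.02, 0.01, -65.14], [-0.01, -0.1, -0.99, 1308.34], [0.0, 0.0, 0.0, 1.0]] [[462.4, 0.0, 279.9], [0.0, 462.4, 206.6], [0.0, 0.0, 1.0]]
{'time': 0.1, 'joint_pos': array([ 1.54362424e+00,  3.85500469e-01,  6.77500766e-03, -4.20992029e-04,
       -1.19401630e+00, -2.58613498e-01]), 'qvel': array([-0.00037584, -0.00296101,  0.00327307,  0.00061606,  0.00027721,
       -0.00053408]), 'tau': array([-4.92430263e-04, -3.91690636e+01,  1.87935215e+01,  4.23193485e+00,
        1.34292120e-02, -8.17506975e-05]), 'tcp_pos': array([176.02295475, 599.14296121, 221.5634125 ]), 'orientation': array([ 9.89796638e-01, -1.42483791e-01, -8.20343254e-05,  9.88800691e-04]), 'contact_force': array([ 0.4351225 , -0.23424731, -0.3619398 ]), 'ft_torque': array([-0.04664567, -0.01188074,  0.00939319]), 'gripper_force': 0.0, 'width': 87.03577229495019}
```

View pics/scene0.png

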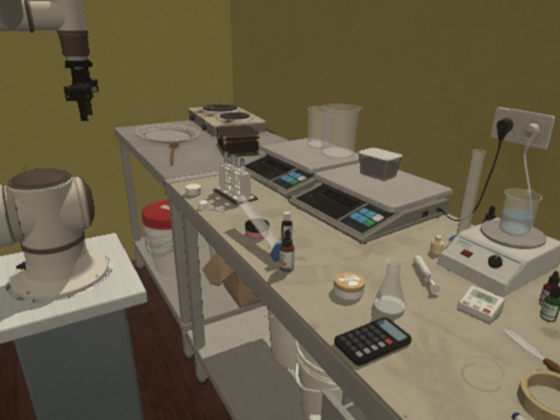

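View pics/top0.png

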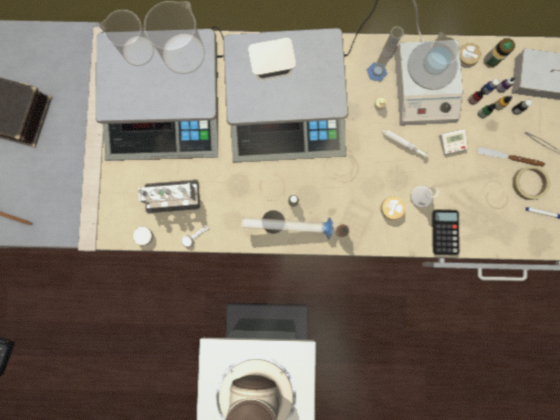

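The cylinder's mouth is at about (243,225) in the top view and its foot at about (328,229). The dropper is at (343,231), the jar at (272,222) and the dye bottle at (294,201). I'll zoom in next.

Run:
```python
from h import *
a=cv2.imread('pics/top0.png')[185:260,225:365];b=cv2.imread('pics/scene0.png')[190:285,225:310]
A=cv2.resize(a,(700,375),interpolation=cv2.INTER_CUBIC);cv2.imwrite('pics/c1.png',A)
cv2.imwrite('pics/c2.png',cv2.resize(b,None,fx=6,fy=6,interpolation=cv2.INTER_CUBIC))
for n,u,v,z in[('mouth',243,225,66),('foot',331,229,27),('drop',343,231,102),('jar',272,222,34),('dye',294,201,72),('flask',422,197,0),('edge',300,252,0),('pot',393,208,29)]:print(n,w('top0',u,v,z))
```

```text
mouth [461.5  45.1  66. ]
foot [ 458.2 -195.7   27. ]
drop [ 449.3 -219.3  102. ]
jar [473.6 -31.9  34. ]
dye [528.8 -90.8  72. ]
flask [ 556.6 -456.1    0. ]
edge [ 393.1 -111.9    0. ]
pot [ 520.2 -366.8   29. ]
```

View pics/c1.png

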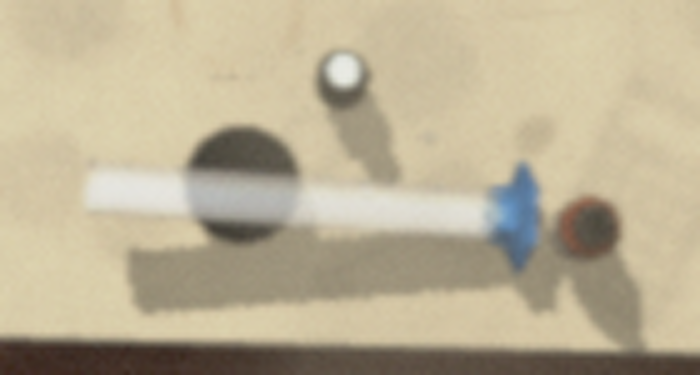

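View pics/c2.png

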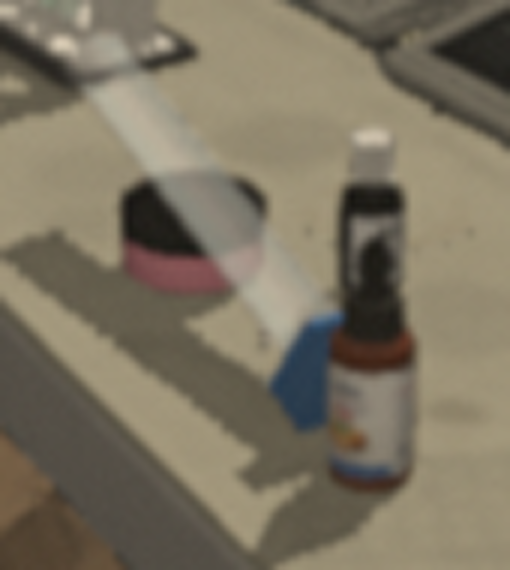

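The crop shows the mouth centre at (242.6,223), the underside of the foot at (332.6,228.4), and the dropper teat at (343.4,230). In the scene crop the bottle's base is at about (286.7,269).

Run:
```python
from h import *
m=w('top0',242.6,223,66);f=w('top0',332.6,228.4,30);print('mouth',m,'foot',f,'yaw',np.degrees(np.arctan2(*(m-f)[[0,1]])),np.linalg.norm((m-f)[:2]),243*np.cos(.19))
print('drop',w('top0',343.6,230.2,98),w('top0',342.6,230.3,62),w('scene0',286.7,269,0))
print('jar',w('top0',273.5,222,34),'dye',w('top0',293.7,199.3,72),'edge',w('top0',345,255.5,0),w('top0',226,253,0))
# corner (widest) of foot top/bottom of silhouette
print(w('top0',329.5,217.5,30),w('top0',329,239,30))
print('scene check mouth,foot',px('scene0',m),px('scene0',f))
```

```text
mouth [466.9  46.3  66. ] foot [ 459.8 -199.7   30. ] yaw 1.6531997389004693 246.1024380212435 238.62702913349668
drop [ 451.6 -221.4   98. ] [ 453.3 -223.3   62. ] [ 456.8 -225.8    0. ]
jar [473.7 -36.1  34. ] dye [533.4 -89.9  72. ] edge [ 386.2 -238.5    0. ] [385.7  96.4   0. ]
[ 489.8 -190.8   30. ] [ 430.3 -190.1   30. ]
scene check mouth,foot [239.7 202.4] [282.3 252.5]
```

Emit:
play_rows(fingers=-1, moves=[{"offset": [26, -42, 0], "twist": [0, 0, -3]}, {"offset": [53, -84, 0], "twist": [0, 0, -7]}, {"offset": [79, -126, 0], "twist": [0, 0, -11]}, {"offset": [106, -168, 0], "twist": [0, 0, -15]}, {"offset": [132, -210, 0], "twist": [0, 0, -19]}, {"offset": [158, -252, 0], "twist": [0, 0, -23]}, {"offset": [185, -294, 0], "twist": [0, 0, -27]}, {"offset": [211, -336, 0], "twist": [0, 0, -31]}, {"offset": [238, -378, 0], "twist": [0, 0, -35]}, {"offset": [264, -420, 0], "twist": [0, 0, -39]}, {"offset": [265, -465, 0], "twist": [0, 0, -43]}, {"offset": [267, -510, 0], "twist": [0, 0, -47]}, {"offset": [268, -555, 0], "twist": [0, 0, -51]}, {"offset": [270, -600, 0], "twist": [0, 0, -55]}, {"offset": [271, -645, 0], "twist": [0, 0, -59]}, {"offset": [273, -690, 0], "twist": [0, 0, -63]}, {"offset": [275, -735, 0], "twist": [0, 0, -67]}, {"offset": [277, -780, -10], "twist": [0, 0, -71]}, {"offset": [277, -823, -20], "twist": [0, 0, -74]}, {"offset": [277, -823, -40], "twist": [0, 0, -74]}])

```text
time: 2.6
tcp_pos: [453.2, -225.8, 182.1]
orientation: [-0.703, 0.711, -0.0, 0.0]
contact_force: [0.5, -1.2, -0.5]
width: 87.0
gripper_force: 0.0
```

Run:
```python
from h import *
d=grab('wrist','wr1');print(d['extrinsics'].round(2).tolist(),d['camera_matrix'].round(1).tolist(),arm.get_obs()['tcp_pos'])
```

```text
[[-1.0, 0.01, 0.0, 450.79], [0.01, 0.97, 0.26, -296.46], [-0.0, 0.26, -0.97, 343.96], [0.0, 0.0, 0.0, 1.0]] [[325.2, 0.0, 282.4], [0.0, 325.2, 208.9], [0.0, 0.0, 1.0]] [ 450.97349077 -224.05709655  178.83567682]
```

View pics/wr1.png

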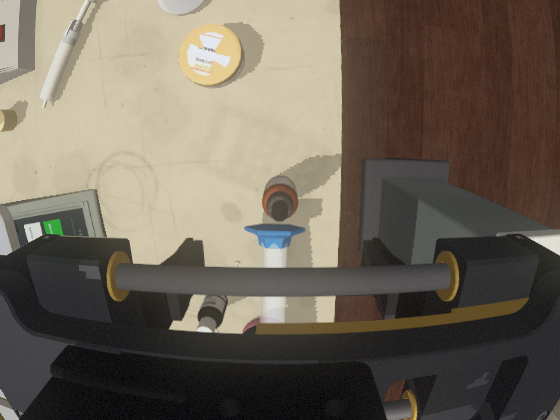

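The wrist view shows the teat tip at (280,210) and the bottle's shoulder at about (280,200). The foot's corners are at (246,230) and (304,230).

```bash
cat >> h.py <<'E'
def wf(f,u,v,z):
    d=np.load(f'{f}.npz');K,E=d['K'],d['E']
    a=np.array([(u-K[0,2])/K[0,0],(v-K[1,2])/K[1,1]]);t=np.hypot(*a)
    r=E[:3,:3]@np.r_[a/max(t,1e-9)*np.sin(t),np.cos(t)];o=E[:3,3];return np.round(o+r*(z-o[2])/r[2],1)
E
python3 - <<'E'
from h import *
for u,v,z in[(280,210,100),(280,200,62),(280,190,40),(246,230,27),(304,230,27),(275,226,50),(275,233,55),(181+31,54,29)]:print(u,v,z,wf('wr1',u,v,z))
E
```

```text
280 210 100 [ 453.6 -231.   100. ]
280 200 62 [ 453.9 -230.    62. ]
280 190 40 [ 454.  -234.6   40. ]
246 230 27 [ 489.9 -190.4   27. ]
304 230 27 [ 430.1 -189.7   27. ]
275 226 50 [ 459.2 -201.9   50. ]
275 233 55 [ 459.2 -196.6   55. ]
212 54 29 [ 518.3 -369.3   29. ]
```

Emit:
play_rows(fingers=-1, moves=[{"offset": [1, -4, -40], "twist": [0, 0, 0]}, {"offset": [1, -4, -80], "twist": [0, 0, 0]}, {"offset": [1, -4, -115], "twist": [0, 0, 0]}, {"offset": [1, -4, -130], "twist": [0, 0, 0]}, {"offset": [1, -4, -141], "twist": [0, 0, 0]}, {"offset": [1, -4, -141], "twist": [0, 0, 0]}])

```text
time: 3.4
tcp_pos: [454.4, -227.3, 41.7]
orientation: [-0.705, 0.709, -0.0, -0.0]
contact_force: [-0.3, 0.2, 0.9]
width: 86.7
gripper_force: 0.0
```

Emit:
play_rows(fingers=0.5, moves=[{"offset": [0, 0, 0], "twist": [0, 0, 0]}, {"offset": [0, 0, 0], "twist": [0, 0, 0]}, {"offset": [0, 0, 0], "twist": [0, 0, 0]}, {"offset": [0, 0, 0], "twist": [0, 0, 0]}, {"offset": [0, 0, 0], "twist": [0, 0, 0]}, {"offset": [0, 0, 0], "twist": [0, 0, 0]}])

```text
time: 4.15
tcp_pos: [454.2, -227.4, 41.5]
orientation: [-0.705, 0.709, -0.0, 0.0]
contact_force: [0.1, 0.0, 2.1]
width: 34.9
gripper_force: 0.2
```

Emit:
play_rows(fingers=0.7, moves=[{"offset": [0, 0, 0], "twist": [0, 0, 0]}, {"offset": [0, 0, 0], "twist": [0, 0, 0]}, {"offset": [0, 0, 0], "twist": [0, 0, 0]}, {"offset": [0, 0, 0], "twist": [0, 0, 0]}])

```text
time: 4.65
tcp_pos: [454.3, -227.4, 41.6]
orientation: [-0.705, 0.709, -0.0, 0.0]
contact_force: [1.1, 0.0, 0.3]
width: 31.2
gripper_force: 30.0
```

Gripped. Next I lift it 10 mm, carry it 85 mm in -y and lower it.

Emit:
play_rows(moves=[{"offset": [0, 0, 5], "twist": [0, 0, 0]}, {"offset": [0, -5, 10], "twist": [0, 0, 0]}, {"offset": [0, -20, 12], "twist": [0, 0, 0]}, {"offset": [0, -40, 12], "twist": [0, 0, 0]}, {"offset": [0, -60, 12], "twist": [0, 0, 0]}, {"offset": [0, -75, 12], "twist": [0, 0, 0]}, {"offset": [0, -85, 12], "twist": [0, 0, 0]}, {"offset": [0, -85, 10], "twist": [0, 0, 0]}, {"offset": [0, -85, 6], "twist": [0, 0, 0]}, {"offset": [0, -85, 3], "twist": [0, 0, 0]}, {"offset": [0, -85, 1], "twist": [0, 0, 0]}, {"offset": [0, -85, 0], "twist": [0, 0, 0]}, {"offset": [0, -85, -0.5], "twist": [0, 0, 0]}, {"offset": [0, -85, -0.5], "twist": [0, 0, 0]}])

```text
time: 6.4
tcp_pos: [454.3, -312.4, 41.5]
orientation: [-0.705, 0.709, -0.0, 0.0]
contact_force: [-0.7, 1.3, 2.1]
width: 31.3
gripper_force: 30.0
```

Emit:
play_rows(fingers=-1, moves=[{"offset": [0, 0, 0], "twist": [0, 0, 0]}, {"offset": [0, 0, 0], "twist": [0, 0, 0]}, {"offset": [0, 0, 0], "twist": [0, 0, 0]}, {"offset": [0, 0, 0], "twist": [0, 0, 0]}, {"offset": [0, 0, 0], "twist": [0, 0, 0]}, {"offset": [0, 0, 0], "twist": [0, 0, 0]}, {"offset": [0, 0, 15], "twist": [0, 0, 0]}, {"offset": [0, 0, 40], "twist": [0, 0, 0]}, {"offset": [0, 0, 80], "twist": [0, 0, 0]}, {"offset": [0, 0, 125], "twist": [0, 0, 0]}, {"offset": [0, 0, 170], "twist": [0, 0, 0]}])

```text
time: 7.78
tcp_pos: [454.0, -312.4, 213.8]
orientation: [-0.705, 0.709, -0.001, 0.0]
contact_force: [1.0, 0.1, -1.4]
width: 86.9
gripper_force: 0.0
```

Run:
```python
from h import *
for z in(0,40):print([w('top0',u,v,z)[:2] for u,v in[(146,185),(199,182),(200,209),(148,212)]])
print('scoop',w('top0',187,241,10),w('top0',208,229,10),'wj',w('top0',142,236,27))
for P in[(500,170,0),(500,170,60),(500,170,100),(500,290,0),(500,290,60),(500,290,100)]:print(P,px('scene0',P))
im=cv2.imread('pics/scene0.png')[140:230,165:285];cv2.imwrite('pics/c3.png',cv2.resize(im,None,fx=6,fy=6,interpolation=cv2.INTER_CUBIC))
d=grab('top','top1')
```

```text
[array([574.3, 332.5]), array([586.2, 180.8]), array([508.6, 174.8]), array([496.8, 322.7])]
[array([568.5, 320.3]), array([580. , 173.3]), array([504.8, 167.5]), array([493.3, 310.8])]
scoop [416.7 205.8  10. ] [451.6 148.2  10. ] wj [427.3 327.9  27. ]
(500, 170, 0) [232.9 206.7]
(500, 170, 60) [232.2 188.4]
(500, 170, 100) [231.8 175.8]
(500, 290, 0) [217.7 194.1]
(500, 290, 60) [216.8 176.8]
(500, 290, 100) [216.2 164.9]
```

View pics/c3.png

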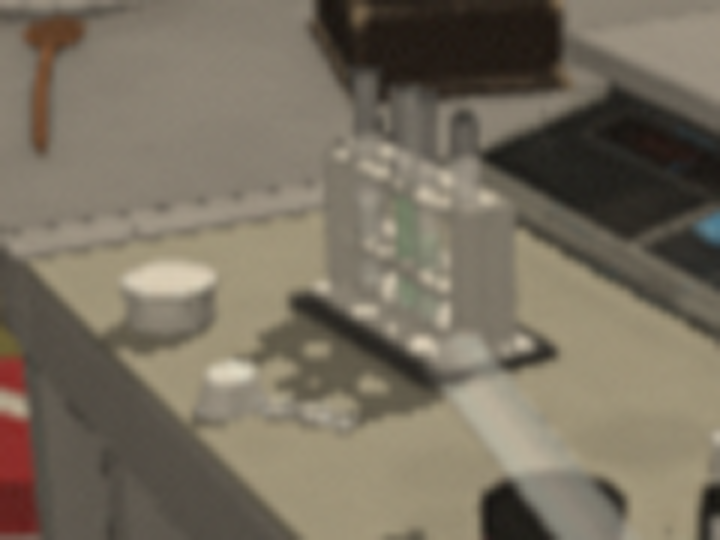

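Dropper placed. Next I carry the tool past the mouth with a finger gap of about 22 mm, so the two fingers form a cradle, and tilt it about x.

Emit:
play_rows(fingers=0.5, moves=[{"offset": [1, 30, 0], "twist": [0, 0, -0.1]}, {"offset": [3, 75, 0], "twist": [0, 0, -0.3]}, {"offset": [4, 120, 0], "twist": [0, 0, -0.5]}, {"offset": [5, 165, 0], "twist": [0, 0, -0.7]}, {"offset": [6, 210, 0], "twist": [0, 0, -0.9]}, {"offset": [7, 255, 0], "twist": [0, 0, -1.1]}, {"offset": [8, 300, 0], "twist": [0, 0, -1.3]}, {"offset": [10, 345, 0], "twist": [0, 0, -1.4]}, {"offset": [11, 390, 0], "twist": [0, 0, -1.4]}, {"offset": [12, 410, 0], "twist": [0, 0, -1.4]}, {"offset": [12, 410, 0], "twist": [0, 0, -1.4]}])

```text
time: 9.2
tcp_pos: [466.2, 98.8, 211.8]
orientation: [-0.697, 0.717, -0.0, 0.001]
contact_force: [-0.3, -0.0, 0.4]
width: 21.7
gripper_force: 0.0
```

Emit:
play_rows(moves=[{"offset": [0, 0, 0], "twist": [-5, 0, 0]}, {"offset": [0, 0, 0], "twist": [-10, 0, 0]}, {"offset": [0, 0, 0], "twist": [-15, 0, 0]}, {"offset": [0, 0, 0], "twist": [-20, 0, 0]}, {"offset": [0, 0, 0], "twist": [-25, 0, 0]}, {"offset": [0, 0, 0], "twist": [-30, 0, 0]}, {"offset": [0, 0, 0], "twist": [-35, 0, 0]}, {"offset": [0, 0, 0], "twist": [-40, 0, 0]}, {"offset": [0, 0, 0], "twist": [-40, 0, 0]}])

```text
time: 10.32
tcp_pos: [466.0, 97.3, 210.5]
orientation: [-0.654, 0.674, -0.245, -0.239]
contact_force: [0.9, 0.5, 0.3]
width: 22.0
gripper_force: 0.0
```

Run:
```python
from h import *
from scipy.spatial.transform import Rotation as R
o=arm.get_obs();print(o['time'],o['tcp_pos'],R.from_quat(o['orientation']).as_matrix().round(3).tolist(),o['joint_pos'].round(2),o['width'],o['contact_force'])
d=grab('scene','sc2');b=d['frame'][90:290,150:350,::-1]
d=grab('wrist','wr2');e=d['frame'][:,:,::-1]
cv2.imwrite('pics/c4.png',np.hstack([cv2.resize(b,(400,400),interpolation=cv2.INTER_CUBIC),cv2.resize(e,(400,300))[[*range(300)]+[299]*100]]))
print(d['extrinsics'].round(2).tolist())
```

```text
10.325 [466.0480788   97.28100658 210.47148466] [[-0.03, -1.0, -0.001], [-0.765, 0.024, -0.643], [0.643, -0.018, -0.766]] [ 0.83  0.33 -0.46  0.46 -1.36 -1.09] 21.99735800482896 [0.92992108 0.4664049  0.25776097]
[[-1.0, 0.03, 0.01, 462.59], [0.03, 0.91, -0.42, 147.04], [-0.02, -0.42, -0.91, 380.07], [0.0, 0.0, 0.0, 1.0]]
```

View pics/c4.png

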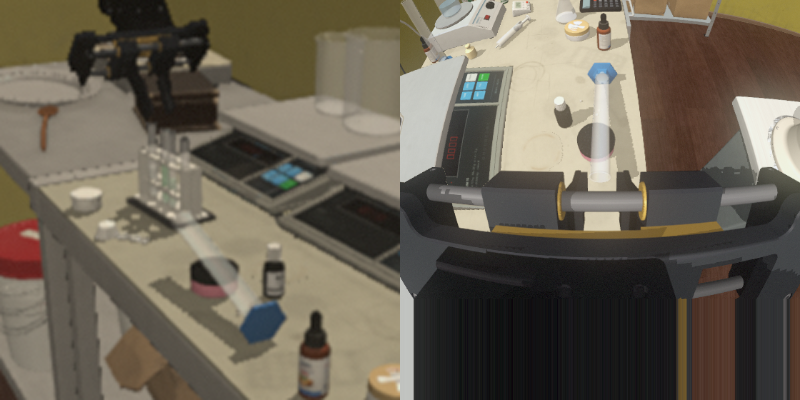

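The dropper stands clear of the foot. In the wrist view the mouth end is at about (280,250) full-resolution, in line with the finger gap, and the foot is at about (281,103).

Run:
```python
from h import *
im=cv2.imread('pics/wr2.png')
for u,v,z in[(280,250,66),(280,250,50),(281,103,27)]:print(wf('wr2',u,v,z))
cv2.imwrite('pics/c5.png',cv2.resize(im[150:300,200:360],None,fx=4,fy=4,interpolation=cv2.INTER_CUBIC))
```

```text
[468.4  45.7  66. ]
[468.7  40.6  50. ]
[ 462.6 -191.    27. ]
```

View pics/c5.png

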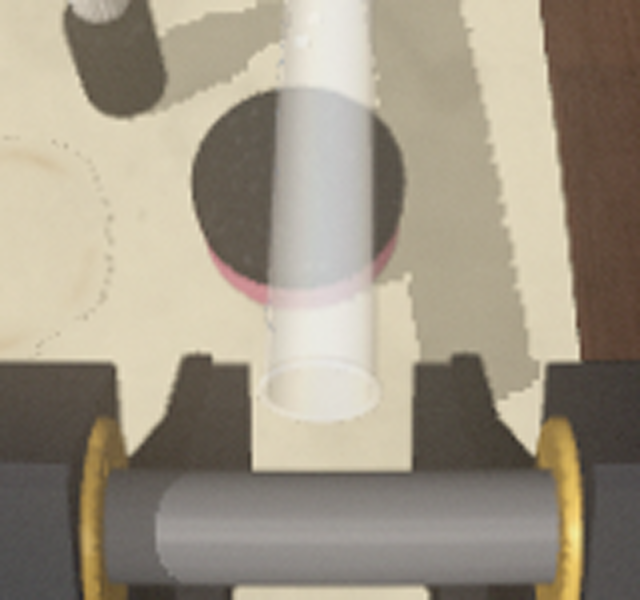

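Emit:
play_rows(moves=[{"offset": [1, -5, -30], "twist": [0, 0, 0]}, {"offset": [2, -11, -65], "twist": [0, 0, 0]}, {"offset": [2, -16, -100], "twist": [0, 0, 0]}, {"offset": [2, -21, -130], "twist": [0, 0, 0]}, {"offset": [2, -25, -152], "twist": [0, 0, 0]}, {"offset": [2, -27, -162], "twist": [0, 0, 0]}, {"offset": [2, -33, -170], "twist": [0, 0, 0]}, {"offset": [2, -39, -177], "twist": [0, 0, 0]}, {"offset": [2, -45, -184], "twist": [0, 0, 0]}, {"offset": [2, -52, -192], "twist": [0, 0, 0]}, {"offset": [2, -52, -192], "twist": [0, 0, 0]}])

```text
time: 11.8
tcp_pos: [467.6, 44.6, 18.7]
orientation: [-0.654, 0.675, -0.245, -0.239]
contact_force: [0.5, 0.1, -0.1]
width: 21.6
gripper_force: 0.0
```

Run:
```python
from h import *
d=grab('wrist','wr3');e=d['frame'][150:300,180:380,::-1]
s=grab('scene','sc3')['frame'][130:280,190:340,::-1]
cv2.imwrite('pics/c6.png',np.hstack([cv2.resize(e,(440,330),interpolation=cv2.INTER_CUBIC),cv2.resize(s,(330,330),interpolation=cv2.INTER_CUBIC)]))
```

```text
(no output)
```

View pics/c6.png

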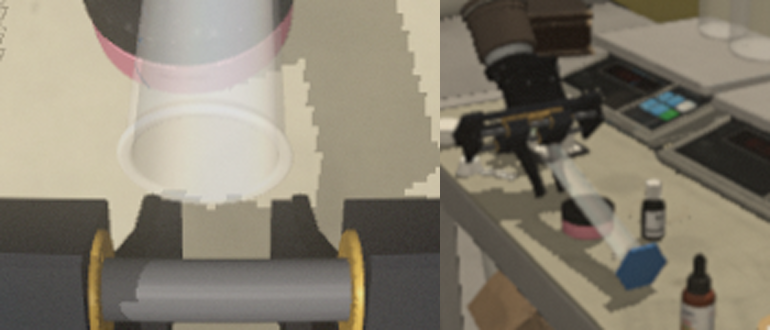

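The mouth ellipse is at about (273,217), above the finger gap at column 283, so I need a small shift in +x.

Run:
```python
from h import *
print(wf('wr3',273.2,219,66),wf('wr3',283,240,20),wf('wr3',284,240,20))
```

```text
[468.8  41.9  66. ] [465.4  34.7  20. ] [464.9  34.7  20. ]
```

```bash
cat > t.py <<'E'
import numpy as np,sys
def pose(b,c,L=25):
    r=np.radians(b);P=np.array([-188+239.5*np.cos(r),239.5*np.sin(r)])
    th=max(50,b-1.2);t=np.radians(th);d=-np.array([np.cos(t),np.sin(t)]);n=np.array([-np.sin(t),np.cos(t)])
    T=P+L*d-c*n
    return np.r_[470-.0255*(46-P[0]),T],th-50
E
python3 - <<'E'
from t import *
b0=np.array([468.2,45.6,19.])
for b,c in[(12.1,20),(12.1,14),(12.1,9),(12.1,6)]+[(b,6)for b in list(np.arange(13,60,2))+list(np.arange(60,93,1.5))]:
    p,t=pose(b,c);print(b,c,(p-b0).round(0).astype(int).tolist(),round(t,1))
E
```

```text
12.1 20 [2, 0, -1] 0
12.1 14 [2, -5, 3] 0
12.1 9 [2, -9, 6] 0
12.1 6 [2, -11, 8] 0
13 6 [2, -12, 12] 0
15 6 [2, -14, 20] 0
17 6 [2, -16, 28] 0
19 6 [2, -19, 36] 0
21 6 [2, -21, 44] 0
23 6 [1, -25, 52] 0
25 6 [1, -28, 59] 0
27 6 [1, -32, 67] 0
29 6 [1, -36, 74] 0
31 6 [1, -40, 81] 0
33 6 [1, -44, 88] 0
35 6 [1, -49, 95] 0
37 6 [1, -54, 102] 0
39 6 [1, -59, 109] 0
41 6 [0, -64, 115] 0
43 6 [0, -70, 121] 0
45 6 [0, -76, 127] 0
47 6 [0, -82, 133] 0
49 6 [0, -88, 139] 0
51 6 [0, -94, 144] 0
53 6 [0, -100, 149] 1.8
55 6 [-1, -106, 153] 3.8
57 6 [-1, -112, 158] 5.8
59 6 [-1, -118, 162] 7.8
60.0 6 [-1, -122, 164] 8.8
61.5 6 [-1, -126, 167] 10.3
63.0 6 [-1, -131, 170] 11.8
64.5 6 [-2, -136, 172] 13.3
66.0 6 [-2, -141, 175] 14.8
67.5 6 [-2, -147, 177] 16.3
69.0 6 [-2, -152, 179] 17.8
70.5 6 [-2, -157, 181] 19.3
72.0 6 [-2, -162, 183] 20.8
73.5 6 [-2, -167, 185] 22.3
75.0 6 [-3, -173, 187] 23.8
76.5 6 [-3, -178, 188] 25.3
78.0 6 [-3, -184, 190] 26.8
79.5 6 [-3, -189, 191] 28.3
81.0 6 [-3, -195, 192] 29.8
82.5 6 [-3, -200, 193] 31.3
84.0 6 [-4, -206, 194] 32.8
85.5 6 [-4, -211, 194] 34.3
87.0 6 [-4, -217, 195] 35.8
88.5 6 [-4, -223, 195] 37.3
90.0 6 [-4, -228, 195] 38.8
91.5 6 [-4, -234, 195] 40.3
```

Emit:
play_rows(moves=[{"offset": [2, -1, 0], "twist": [0, 0, 0]}, {"offset": [2, -4, 3], "twist": [0, 0, 0]}, {"offset": [2, -6, 6], "twist": [0, 0, 0]}, {"offset": [2, -8, 9], "twist": [0, 0, 0]}, {"offset": [2, -10, 13], "twist": [0, 0, 0]}, {"offset": [2, -12, 18], "twist": [0, 0, 0]}, {"offset": [2, -14, 23], "twist": [0, 0, 0]}, {"offset": [2, -16, 29], "twist": [0, 0, 0]}, {"offset": [2, -19, 36], "twist": [0, 0, 0]}, {"offset": [2, -19, 36], "twist": [0, 0, 0]}])

```text
time: 13.15
tcp_pos: [470.3, 26.6, 55.6]
orientation: [-0.654, 0.675, -0.246, -0.238]
contact_force: [1.5, 0.8, -1.5]
width: 22.1
gripper_force: 0.4
```

Run:
```python
from h import *
d=grab('wrist','wr4');e=d['frame'][60:300,150:410,::-1]
s=grab('scene','sc4')['frame'][130:280,190:340,::-1]
cv2.imwrite('pics/c7.png',np.hstack([cv2.resize(e,(420,388),interpolation=cv2.INTER_CUBIC),cv2.resize(s,(380,388),interpolation=cv2.INTER_CUBIC)]))
```

View pics/c7.png

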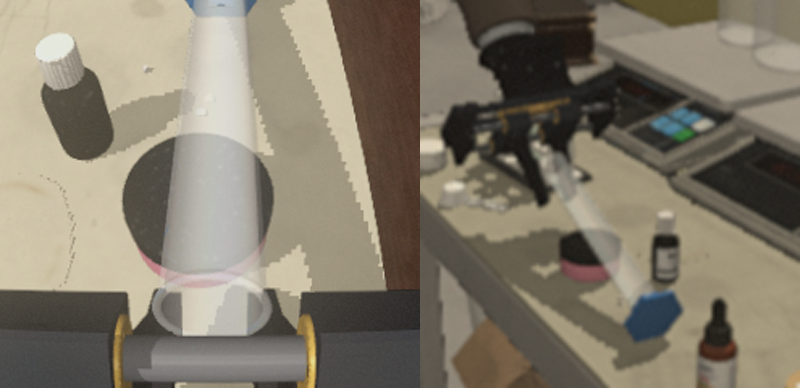

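The mouth has lifted off the jar and sits centred in the cradle (left panel, about (211,305)), with the foot still on the table. Continuing the arc.

Emit:
play_rows(moves=[{"offset": [0, -2, 8], "twist": [0, 0, 0]}, {"offset": [-1, -6, 16], "twist": [0, 0, 0]}, {"offset": [-1, -9, 23], "twist": [0, 0, 0]}, {"offset": [-1, -13, 31], "twist": [0, 0, 0]}, {"offset": [-1, -17, 38], "twist": [0, 0, 0]}, {"offset": [-1, -21, 45], "twist": [0, 0, 0]}, {"offset": [-1, -25, 52], "twist": [0, 0, 0]}, {"offset": [-1, -30, 59], "twist": [0, 0, 0]}, {"offset": [-1, -35, 66], "twist": [0, 0, 0]}, {"offset": [-1, -40, 73], "twist": [0, 0, 0]}, {"offset": [-2, -45, 79], "twist": [0, 0, 0]}, {"offset": [-2, -45, 79], "twist": [0, 0, 0]}])

```text
time: 14.75
tcp_pos: [468.1, -18.6, 134.4]
orientation: [-0.654, 0.675, -0.246, -0.238]
contact_force: [0.2, 1.0, -1.3]
width: 21.5
gripper_force: 0.4
```

```bash
cat >> h.py <<'E'
def blue(f,box):
    im=cv2.imread(f'pics/{f}.png');h=cv2.cvtColor(im,cv2.COLOR_BGR2HSV)
    m=cv2.inRange(h,(98,120,50),(125,255,255));M=np.zeros_like(m);x0,y0,x1,y1=box;M[y0:y1,x0:x1]=m[y0:y1,x0:x1]
    n,l,s,c=cv2.connectedComponentsWithStats(M);i=1+np.argmax(s[1:,4]) if n>1 else 0
    return s[i].tolist(),c[i].round(1).tolist()
SB=(240,215,320,290);TB=(280,200,380,260)
E
cat > chk.py <<'E'
import sys
from h import *
t=sys.argv[1];grab('scene','S'+t);grab('top','T'+t)
for n in('scene0','sc4','S'+t):print(n,blue(n,SB))
for n in('top0','T'+t):print(n,blue(n,TB))
o=arm.get_obs();print(o['time'],o['tcp_pos'],o['contact_force'])
E
python3 chk.py a
```

```text
scene0 ([276, 244, 4, 2, 6], [277.5, 244.5])
sc4 ([277, 244, 10, 3, 15], [281.5, 244.9])
Sa ([277, 248, 14, 8, 43], [282.7, 250.8])
top0 ([0, 0, 560, 420, 235200], [279.5, 209.5])
Ta ([0, 0, 560, 420, 235200], [279.5, 209.5])
14.85 [468.2019445  -18.36737726 134.06627497] [-0.64542154 -0.09854341 -0.8561861 ]
```

```bash
python3 - <<'E'
from h import *
for f,p in(('top0',(329,228)),('top0',(331,222)),('scene0',(278,253)),('Sa',(283,251)),('Ta',(331,228))):
    print(f,cv2.cvtColor(cv2.imread(f'pics/{f}.png'),cv2.COLOR_BGR2HSV)[p[1],p[0]])
s=open('h.py').read().replace("(98,120,50)","(98,85,30)").replace("(125,255","(128,255");open('h.py','w').write(s)
E
python3 chk.py b
```

```text
top0 [105 105 158]
top0 [106  85 162]
scene0 [105 104  76]
Sa [105 132 118]
Ta [ 85   9 169]
scene0 ([271, 243, 11, 18, 104], [275.6, 251.9])
sc4 ([271, 243, 21, 18, 256], [281.4, 251.4])
Sb ([274, 247, 20, 14, 160], [283.1, 253.6])
top0 ([325, 220, 7, 16, 76], [328.4, 227.3])
Tb ([331, 219, 9, 20, 110], [335.6, 228.1])
14.95 [468.20902684 -18.26332459 133.88877623] [-0.33618278  0.2832704  -0.20066561]
```

```bash
cat >> h.py <<'E'
def pred(f,phi,yp=-188,x=461):
    a=np.radians(phi);u=np.array([np.cos(a),np.sin(a)]);n=np.array([-np.sin(a),np.cos(a)])
    pts=[np.array([yp,0])+n*(27.5+k)+u*s for k in(-27.5,27.5) for s in(-3,3)]+[np.array([yp,0])+n*(27.5+k)+u*17 for k in(-16,16)]
    q=np.array([px(f,(x,*p)) for p in pts]);return q.min(0).tolist(),q.max(0).tolist()
E
python3 - <<'E'
from h import *
print(pred('top0',11),[pred('Tb',p) for p in(30,40,50)])
print(pred('scene0',11),pred('Sb',40))
E
```

```text
([322.6, 227.4], [334.1, 228.5]) [([324.7, 227.6], [340.0, 228.6]), ([326.0, 227.7], [342.5, 228.6]), ([326.7, 227.8], [344.5, 228.6])]
([277.2, 242.4], [283.3, 262.1]) ([279.0, 247.6], [288.6, 262.5])
```

Emit:
play_rows(moves=[{"offset": [0, -6, 6], "twist": [0, 0, 0]}, {"offset": [0, -12, 12], "twist": [0, 0, 0]}, {"offset": [0, -18, 18], "twist": [0, 0, 0]}, {"offset": [0, -24, 24], "twist": [0, 0, 0]}, {"offset": [0, -30, 29], "twist": [0, 0, 0]}, {"offset": [0, -36, 34], "twist": [2, 0, 0]}, {"offset": [-1, -42, 38], "twist": [4, 0, 0]}, {"offset": [-1, -48, 43], "twist": [6, 0, 0]}, {"offset": [-1, -54, 47], "twist": [8, 0, 0]}, {"offset": [-1, -58, 50], "twist": [9, 0, 0]}, {"offset": [-1, -62, 52], "twist": [10, 0, 0]}, {"offset": [-1, -67, 55], "twist": [12, 0, 0]}, {"offset": [-2, -72, 57], "twist": [13, 0, 0]}, {"offset": [-2, -77, 60], "twist": [15, 0, 0]}, {"offset": [-2, -77, 60], "twist": [15, 0, 0]}])

```text
time: 16.82
tcp_pos: [466.3, -95.8, 194.4]
orientation: [-0.679, 0.701, -0.156, -0.15]
contact_force: [0.5, 1.0, -1.1]
width: 21.7
gripper_force: 0.1
```

```bash
python3 chk.py c
python3 - <<'E'
from h import *
for p in(55,65,75,90):print(p,pred('Tc',p),pred('Sc',p))
E
```

```text
scene0 ([271, 243, 11, 18, 104], [275.6, 251.9])
sc4 ([271, 243, 21, 18, 256], [281.4, 251.4])
Sc ([275, 253, 22, 10, 112], [285.2, 258.1])
top0 ([325, 220, 7, 16, 76], [328.4, 227.3])
Tc ([332, 219, 13, 19, 116], [339.6, 228.2])
16.925 [466.10093118 -95.46389137 193.97084568] [-0.76570984  0.31051184  0.33140036]
55 ([326.8, 227.9], [345.2, 228.6]) ([279.8, 251.6], [290.5, 262.6])
65 ([327.0, 228.0], [346.4, 228.6]) ([279.9, 254.5], [291.4, 263.4])
75 ([327.1, 228.2], [346.9, 228.7]) ([280.0, 255.4], [292.0, 267.5])
90 ([327.2, 228.2], [346.9, 229.0]) ([280.1, 257.2], [292.2, 273.1])
```

Emit:
play_rows(moves=[{"offset": [0, -3, 1], "twist": [1, 0, 0]}, {"offset": [0, -6, 2], "twist": [2, 0, 0]}, {"offset": [0, -11, 4], "twist": [3, 0, 0]}, {"offset": [0, -16, 6], "twist": [4, 0, 0]}, {"offset": [0, -19, 7], "twist": [5, 0, 0]}, {"offset": [0, -21, 8], "twist": [6, 0, 0]}, {"offset": [0, -24, 9], "twist": [7, 0, 0]}, {"offset": [0, -26, 10], "twist": [8, 0, 0]}, {"offset": [0, -28, 11], "twist": [8, 0, 0]}, {"offset": [0, -30, 12], "twist": [9, 0, 0]}, {"offset": [-1, -32, 12], "twist": [9, 0, 0]}, {"offset": [-1, -34, 13], "twist": [10, 0, 0]}, {"offset": [-1, -36, 13], "twist": [10, 0, 0]}, {"offset": [-1, -38, 14], "twist": [11, 0, 0]}, {"offset": [-1, -40, 14], "twist": [11, 0, 0]}, {"offset": [-1, -42, 15], "twist": [12, 0, 0]}, {"offset": [-1, -44, 15], "twist": [12, 0, 0]}, {"offset": [-1, -46, 16], "twist": [13, 0, 0]}, {"offset": [-1, -48, 16], "twist": [13, 0, 0]}, {"offset": [-1, -48, 16], "twist": [13, 0, 0]}])

```text
time: 19.42
tcp_pos: [465.1, -143.5, 210.0]
orientation: [-0.692, 0.714, -0.075, -0.073]
contact_force: [0.6, -0.4, -0.4]
width: 21.7
gripper_force: 0.0
```

```bash
python3 chk.py d
```

```text
scene0 ([271, 243, 11, 18, 104], [275.6, 251.9])
sc4 ([271, 243, 21, 18, 256], [281.4, 251.4])
Sd ([275, 258, 22, 10, 158], [285.8, 263.0])
top0 ([325, 220, 7, 16, 76], [328.4, 227.3])
Td ([328, 219, 18, 20, 122], [338.7, 230.2])
19.525 [ 465.11744107 -143.3865942   209.99879364] [-0.24849821 -0.26293898  0.44621507]
```

Emit:
play_rows(moves=[{"offset": [0, -2, 0], "twist": [0, 0, 0]}, {"offset": [0, -4, 1], "twist": [1, 0, 0]}, {"offset": [0, -6, 1], "twist": [1, 0, 0]}, {"offset": [0, -8, 1], "twist": [2, 0, 0]}, {"offset": [0, -10, 2], "twist": [2, 0, 0]}, {"offset": [0, -12, 2], "twist": [3, 0, 0]}, {"offset": [0, -14, 2], "twist": [3, 0, 0]}, {"offset": [0, -16, 3], "twist": [4, 0, 0]}, {"offset": [-1, -18, 3], "twist": [4, 0, 0]}, {"offset": [-1, -20, 3], "twist": [5, 0, 0]}, {"offset": [-1, -20, 3], "twist": [5, 0, 0]}, {"offset": [-1, -20, 3], "twist": [5, 0, 0]}])

```text
time: 21.02
tcp_pos: [464.2, -163.4, 213.0]
orientation: [-0.695, 0.717, -0.044, -0.043]
contact_force: [0.4, -0.3, -0.0]
width: 21.7
gripper_force: 0.0
```

```bash
python3 chk.py e|sed -n '3p;5,9p'
python3 - <<'E'
from h import *
import itertools
a,b=[cv2.imread(f'pics/{f}.png').astype(int) for f in('Sd','Se')]
D=np.abs(a-b).sum(2);
for p in(70,75,80,85,90):
    A=np.radians(p);u=np.array([np.cos(A),np.sin(A)]);n=np.array([-np.sin(A),np.cos(A)])
    m=np.array([-188,0])+27.5*n+240*u
    print(p,px('Se',(462,*m)),'front edge',px('Se',(462,*(np.array([-188,0])+55*n))))
ys,xs=np.where(D[225:290,250:320]>40);print('foot diff',len(ys),ys.min()+225 if len(ys) else 0,ys.max()+225 if len(ys) else 0)
# column profile through foot
for f in('Sd','Se'):print(cv2.imread(f'pics/{f}.png')[250:280:2,286].tolist())
E
```

```text
Se ([275, 260, 23, 11, 180], [286.0, 264.8])
Te ([342, 225, 4, 11, 31], [343.9, 230.5])
21.125 [ 464.1320581  -163.32342027  213.00868471] [0.33121478 0.54868026 0.21266887]
70 [269.3 160.4] front edge [291.9 264.1]
75 [273.7 161.1] front edge [292.2 266.1]
80 [278.4 162.7] front edge [292.4 268.1]
85 [283.2 165.1] front edge [292.5 270. ]
90 [288.2 168.5] front edge [292.5 271.8]
foot diff 327 225 283
[[130, 148, 157], [130, 147, 156], [121, 128, 129], [135, 139, 133], [100, 94, 82], [86, 67, 46], [103, 79, 52], [135, 100, 63], [129, 95, 59], [79, 76, 68], [76, 94, 101], [76, 93, 100], [91, 112, 120], [123, 149, 160], [121, 148, 159]]
[[129, 146, 156], [127, 145, 154], [125, 138, 145], [121, 124, 120], [145, 151, 144], [108, 105, 95], [87, 67, 45], [92, 71, 49], [111, 84, 55], [131, 97, 61], [92, 74, 58], [74, 91, 98], [107, 133, 143], [123, 151, 162], [121, 147, 158]]
```

Emit:
play_rows(moves=[{"offset": [0, -2, 0], "twist": [0, 0, 0]}, {"offset": [0, -4, 0], "twist": [1, 0, 0]}, {"offset": [0, -6, 0], "twist": [1, 0, 0]}, {"offset": [0, -8, 1], "twist": [2, 0, 0]}, {"offset": [0, -8, 1], "twist": [2, 0, 0]}, {"offset": [0, -8, 1], "twist": [2, 0, 0]}])

```text
time: 21.88
tcp_pos: [464.2, -171.5, 214.1]
orientation: [-0.695, 0.717, -0.031, -0.03]
contact_force: [-0.2, 0.1, 0.7]
width: 21.4
gripper_force: 0.0
```

```bash
python3 chk.py f|sed -n '3p;5,9p'
python3 - <<'E'
from h import *
I={f:cv2.imread(f'pics/{f}.png').astype(int) for f in('S'+c for c in 'cdef')}
for a,b in('Sc','Sd'),('Sd','Se'),('Se','Sf'):
    D=np.abs(I[a]-I[b]).sum(2);print(a,b,'foot',(D[245:285,268:305]>40).sum(),'tube',(D[215:245,270:300]>30).sum())
print(I['Sf'][250:280:2,286].tolist())
# tube edges: difference from background frame scene0 by rows
b=cv2.imread('pics/scene0.png').astype(int)
for r in(180,190,200,210,220,230,240):
    for f in('Sd','Sf'):
        D=np.abs(I[f]-b).sum(2)[r,255:320];x=np.where(D>35)[0]+255;print(r,f,x.tolist())
E
```

```text
Sf ([275, 260, 23, 12, 202], [286.1, 265.7])
Tf ([0, 0, 560, 420, 235200], [279.5, 209.5])
21.975 [ 464.11677556 -171.3422063   214.01156112] [ 0.71714185  0.43462426 -0.61501026]
Sc Sd foot 399 tube 244
Sd Se foot 259 tube 129
Se Sf foot 214 tube 228
[[126, 144, 154], [128, 144, 153], [123, 140, 148], [115, 118, 116], [140, 145, 140], [144, 149, 141], [99, 86, 71], [87, 68, 46], [91, 72, 50], [96, 74, 51], [102, 76, 49], [80, 71, 60], [108, 134, 144], [124, 152, 162], [120, 147, 158]]
180 Sd [272, 273, 274, 275, 276, 277, 278, 279, 280, 281, 282, 283, 284, 285]
180 Sf [283, 284, 285, 286, 287, 288, 289, 290, 291, 292, 293, 294, 295, 296, 297]
190 Sd [273, 274, 275, 276, 277, 278, 279, 280, 281, 282, 283, 284, 285, 286]
190 Sf [284, 285, 286, 287, 288, 289, 290, 291, 292, 293, 294, 295, 296]
200 Sd []
200 Sf [287, 288, 289, 290, 291, 292, 293, 294, 295, 296]
210 Sd [287]
210 Sf [294]
220 Sd [255, 256, 257, 258, 259, 260, 261, 262, 263, 264, 282, 283, 284, 285, 286, 287, 288]
220 Sf [255, 256, 257, 258, 259, 260, 261, 262, 263, 264, 284, 285, 286, 287, 288, 289, 290, 293, 294]
230 Sd [257, 258, 259, 260, 261, 262, 263, 264, 265, 266, 267, 268, 280, 281, 282, 283, 284, 285, 286, 287, 288, 289]
230 Sf [257, 258, 259, 260, 261, 262, 263, 264, 265, 266, 267, 268, 282, 283, 284, 285, 286, 287, 288, 289, 290, 291]
240 Sd [267, 268, 269, 270, 271, 272, 273, 274, 275, 276, 277, 278, 281, 282, 283, 284, 285, 286, 287, 288, 289, 290, 291, 292]
240 Sf [267, 268, 269, 270, 271, 272, 273, 274, 275, 276, 277, 278, 279, 280, 282, 283, 284, 285, 286, 287, 288, 289, 290, 291, 292]
```

Emit:
play_rows(moves=[{"offset": [0, -2, 0], "twist": [0, 0, 0]}, {"offset": [0, -4, 0], "twist": [0, 0, 0]}, {"offset": [0, -4, 0], "twist": [0, 0, 0]}, {"offset": [0, -4, 0], "twist": [0, 0, 0]}])

```text
time: 22.48
tcp_pos: [464.2, -175.4, 214.0]
orientation: [-0.695, 0.717, -0.031, -0.03]
contact_force: [0.8, -0.1, 1.2]
width: 21.7
gripper_force: 0.0
```

```bash
python3 chk.py g|sed -n '3p;5,9p'
python3 - <<'E'
from h import *
I={f:cv2.imread(f'pics/{f}.png').astype(int) for f in('Sf','Sg')}
D=np.abs(I['Sf']-I['Sg']).sum(2);print('foot',(D[250:285,268:305]>40).sum(),'tube',(D[215:250,270:300]>30).sum())
for p in(76,80,84,87,90):
    A=np.radians(p);u=np.array([np.cos(A),np.sin(A)]);n=np.array([-np.sin(A),np.cos(A)])
    q=lambda h,k:px('Sg',(462,*(np.array([-188,0])+(27.5+k)*n+h*u))).tolist()
    print(p,'axis h=25,60,100,243',[q(h,0) for h in(25,60,100,243)],'front top/bot',q(6,27.5),q(0,27.5))
print(I['Sg'][254:282,286].tolist())
E
```

```text
Sg ([275, 260, 23, 12, 202], [286.1, 265.7])
Tg ([0, 0, 560, 420, 235200], [279.5, 209.5])
22.575 [ 464.1521303  -175.35970503  214.03711313] [0.21464247 0.71405815 0.32971398]
foot 0 tube 0
76 axis h=25,60,100,243 [[285.1, 253.6], [283.4, 239.1], [281.5, 222.3], [274.5, 160.0]] front top/bot [292.0, 264.0] [292.3, 266.5]
80 axis h=25,60,100,243 [[285.5, 254.6], [284.4, 240.3], [283.1, 223.7], [278.3, 161.3]] front top/bot [292.2, 265.6] [292.4, 268.1]
84 axis h=25,60,100,243 [[286.0, 255.6], [285.4, 241.6], [284.7, 225.3], [282.2, 163.2]] front top/bot [292.4, 267.2] [292.5, 269.6]
87 axis h=25,60,100,243 [[286.3, 256.3], [286.1, 242.6], [285.9, 226.6], [285.2, 165.0]] front top/bot [292.5, 268.4] [292.5, 270.7]
90 axis h=25,60,100,243 [[286.5, 257.1], [286.8, 243.7], [287.1, 228.0], [288.3, 167.1]] front top/bot [292.6, 269.6] [292.5, 271.8]
[[124, 141, 148], [117, 127, 128], [114, 118, 115], [126, 131, 128], [139, 144, 139], [146, 152, 144], [144, 149, 140], [125, 124, 113], [99, 87, 72], [87, 68, 47], [88, 68, 46], [88, 69, 48], [92, 72, 51], [93, 71, 49], [95, 73, 50], [98, 75, 50], [104, 79, 53], [95, 71, 47], [81, 72, 60], [84, 97, 102], [107, 132, 143], [122, 151, 162], [123, 151, 163], [122, 150, 161], [122, 149, 159], [121, 147, 158], [122, 150, 160], [121, 149, 158]]
```

The finger moved 4 mm and nothing in the cylinder changed. Its front edge at row 272 matches upright, so it stands free. Retracting.

Emit:
play_rows(moves=[{"offset": [0, 3, 0], "twist": [0, 0, 0]}, {"offset": [0, 10, 0], "twist": [0, 0, 0]}, {"offset": [0, 25, 0], "twist": [0, 0, 0]}, {"offset": [0, 50, 0], "twist": [0, 0, 0]}, {"offset": [0, 80, 10], "twist": [0, 0, 0]}, {"offset": [0, 115, 25], "twist": [0, 0, 0]}, {"offset": [0, 150, 40], "twist": [0, 0, 0]}, {"offset": [0, 190, 50], "twist": [0, 0, 0]}, {"offset": [0, 190, 50], "twist": [0, 0, 0]}, {"offset": [0, 190, 50], "twist": [0, 0, 0]}])

```text
time: 23.82
tcp_pos: [463.7, 15.0, 263.8]
orientation: [-0.696, 0.717, -0.031, -0.031]
contact_force: [0.9, -1.2, 0.4]
width: 21.7
gripper_force: 0.0
```

```bash
python3 chk.py h|sed -n '3p;5,9p'
python3 - <<'E'
from h import *
I={f:cv2.imread(f'pics/{f}.png').astype(int) for f in('Sg','Sh','scene0','top0','Th')}
D=np.abs(I['Sg']-I['Sh']).sum(2);print('foot',(D[255:285,268:305]>40).sum())
D=np.abs(I['scene0']-I['Sh']).sum(2)
for r in range(165,250,10):
    x=np.where(D[r,270:306]>25)[0]+270;print(r,x.min() if len(x) else None,x.max() if len(x) else None,len(x))
g=lambda a,b,x0,y0,x1,y1:int((np.abs(I[a]-I[b]).sum(2)[y0:y1,x0:x1]>45).sum())
print('pot,flask,dye(top)',g('top0','Th',378,194,408,224),g('top0','Th',409,184,437,210),g('top0','Th',286,192,302,208),'scoop,wj',g('top0','Th',180,224,212,250),g('top0','Th',130,226,154,248))
E
```

```text
Sh ([275, 261, 23, 11, 196], [286.2, 265.9])
Th ([328, 220, 13, 19, 96], [332.7, 228.5])
23.925 [463.71612622  14.18350977 263.62247507] [0.62948952 0.8775482  0.29250672]
foot 25
165 282 296 15
175 282 295 14
185 281 295 15
195 281 296 16
205 282 295 7
215 282 294 10
225 281 293 12
235 270 293 16
245 271 293 23
pot,flask,dye(top) 0 0 0 scoop,wj 595 367
```

```bash
python3 -c "
from bench import arm
print(arm.finish_job())"
```

```text
the job is handed in; nothing more can be done
None
```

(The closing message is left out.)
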